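# Draw the hem gauge off the sewing chest and lay it on the notebook

### The arm

A 7-joint arm with a two-finger parallel gripper is mounted at the origin on a cart in front of the work surface, level with it; the furniture and walls round the work are solid. World frame = base frame: x ahead of the robot, y to its left, z up, the work surface at z = 0. Lengths are in m, angles in rad, forces in N, time in s.
With the tool pointing down it reaches from about 0.4 to 0.875 m from the base axis. Payload 19.3 kg.
Tool frame: the origin (TCP) lies where the fingers leave the gripper's body, on its centre line; the fingertips stand bot.tip_reach ahead of it and the grasp point (between the pads) lies 54 mm ahead of it (bot.tip_reach is the distance from the TCP to the fingertips, in m); z points along the fingers, y is the line along which they close (so a half turn about z gives the same grasp; the last joint's range is limited). The gripper opens to 85 mm and grips with 20 to 120 N. Pads are 22 mm wide; open, the fingers measure 114 mm over their backs; the gripper's body (76 mm by 85 mm) begins 54 mm behind the grasp point. The pads swing forward as they close: fully open they stand 13 mm farther back than shut.
Start: joints at [1.117, 0.521, -0.036, 1.599, 0.021, 1.021, -0.113], TCP at [0.234, -0.58, 0.304] pointing down, gripper open.
Joint ranges: [-2.91, 2.91], [-0.3, 2.13], [-1.5, 1.42], [0.17, 2.43], [-1.26, 4.41], [0.16, 1.93], [-2.52, 2.52]. Speed limits (rad/s): [1.89, 1.89, 2.39, 2.39, 3.01, 3.01, 3.01].

### API

Orientations are given as [roll, pitch, yaw] about the fixed x, y, z axes, in that order (R = Rz(yaw) Ry(pitch) Rx(roll)).
In Python, from workcell import bot gives the robot as it stands. The module is installed in compiled form; this text tells all that it offers.
- The arm moves only by the shell command python3 -m jog 'ROWS' [FORCE]. ROWS is JSON, a list that holds one entry, the list of rows, each a list of 7 numbers: the shift along the tool's x, y, z in mm, then the turn, a rotation vector about the tool's x, y, z in rad, then the opening, from 0 (shut) to 1 (fully open). In form: [[[tx, ty, tz, wx, wy, wz, fingers], ...]]. A call has 1 to 5 rows; each row shifts and turns the commanded pose from where the row before left it, along the tool's axes as they then stand; what a row does not reach is not made up. A row lasts 1/10 s, in which the tool goes at most 50 mm and 8.59 degrees, less where a joint would pass 70% of its speed; a pose out of reach is approached as far as the arm can. A call is refused whole if a number of a shift passes 50 or a number of a turn 0.15, either way. A call with a gripper value outside its range is refused whole. The fingers move at their own pace and stop on an object; FORCE is the grip in N (left out, the last holds). Time passes only in rows, so rows that do not move let the fingers close. It gives the time, the measured TCP pose, the force, the opening and the grip force at its end, in the units of the state.
- bot.observe(): the state, without advancing time (a new reading comes with each control period).
- bot.grab_frame(name): name is "scene" or "top" or "wrist"; returns a dict with "img" (480x640x3 uint8, red, green, blue), "intrinsics" (3x3 intrinsics, pixels), "R" (3x3) and "t" (3): a world point X has camera coordinates R X + t; the wrist camera has in their place "tool_from_camera" (4x4, takes a point from camera to tool coordinates, whose origin is the TCP and whose axes are the flange's). Camera axes: x right, y down, z forward; pixel columns grow to the right and rows downward; lengths in m; the calibration is good to about 2 mm. A picture is of the moment at which its call begins: read the wrist's pose just before it. There is no depth.
- bot.job_done(): hands the job in; it is judged then, once.
Trained networks look in a picture, given as the dict that the camera call returned (one of the last four; its "shot" number tells which), for a name from the list of things; names that differ only in an ending like _2 or _b are one class to them, and where a whole thing is asked for, a point or a joint stands for the part that bears it (a point fixed in the world has none). Each returns a list of dicts, best first, with "conf" (0 to 1); they miss things now and then, are a little off and sometimes report something else, mostly with a low value. They report only what shows in the picture. A call takes as long as a camera call. They do not tell look-alikes from the thing itself.
- bot.trace(query, picture): "region" (480x640 bool, what is visible of it).
- bot.spot_point(query, picture): "xyz" ([x, y, z] in m, in world coordinates, good to about 4 mm: a listed point, or the origin of a listed thing).
The state is a dict: "clock": time; "qpos": joint angles; "qd": joint speeds; "joint_efforts": joint torques, N m; "position": TCP position; "tool_rot": TCP orientation; "force": force on the tool from outside, world axes, zero at the start; "moment": the same for the moment, N m; "grip_width": finger opening in m; "finger_force": force on a finger pad.
Only numpy, scipy, OpenCV 4.12 (cv2) and the standard library are available. Lean on these libraries where they do the work, as an engineer would, in place of code of your own. Each camera call takes 0.05 s, during which the arm holds its last target. There are 200 camera calls.

### The job

The thin yellow hem gauge lies flat on top of the sewing chest. Slide it forward, lying flat, until a good two fingers' width of it sticks out over the chest's front edge, then grip it by that overhanging end, lift it off and lay it flat on the closed notebook, roughly in the middle and lengthwise. Leave the blue gauge where it lies.

Things in the scene. Friction and masses are not known exactly. Their poses are not given: they have to be found in the camera images.
- yellow_gauge: Yellow hem gauge, to be moved: flat strip 160 x 40 x 3 mm, 50 g, loose. Origin: centre of its underside; x along its length, y across, z up; its -x end starts 2 to 21 mm behind the chest's front edge. It glides on the chest under a fingertip pressed on it with 5 to 10 N. Overhanging, it can be straddled from above and gripped by its long edges, 40 mm apart. It tips if its origin passes the edge.
- blue_gauge: Blue hem gauge of the same shape, size and axes, lying beside the yellow one on the chest, their centres about 150 mm apart (either may be the left one). Loose; not to be moved.
- chest: Sewing chest, fixed, drawers shut. Origin: centre of its underside; x from front to back, y left, z up. Its flat wooden top is at z = 205 mm, from x = -85 (straight front edge, robot side) to 97 mm, y = -135 to 135 mm. Drawer knobs at y = 0 reach x = -97 mm, 33 mm and more below the top. A loose red spool, 48 mm high, 30 mm across, stands on top between the gauges, near x = 70, y = 0 mm.
- notebook: Closed notebook with a buff cover, lying on the worktop to the right of the chest; fixed. 210 mm long (x), 150 mm wide (y), its cover 10 mm above the worktop. Origin: centre of its underside; x along its long side, away from the robot; z up.
Things that resemble listed ones, but are neither listed nor needed, are in the scene too. Of the things like the yellow_gauge, leave any that is pink; of the rest the larger one is meant.

How it is judged:
On the way, in this order (a step that is already met when the one before it is completed fails the run):
1. the yellow gauge, still lying flat on the chest, sticks out at least 25 mm over the front edge (x of yellow_gauge in the frame of chest between -0.085 and -0.03 m and z of yellow_gauge in the frame of chest between 0.202 and 0.21 m and angle between yellow_gauge's own z axis and vertical below 0.06 rad and contact force between yellow_gauge and chest above 0.1 N), for 0.2 s.
2. the yellow gauge is held between the fingers, clear of the chest and still well above the worktop (contact force between the fingers and yellow_gauge above 0.5 N and contact force between yellow_gauge and chest below 0.05 N and height (world z) of yellow_gauge above 0.12 m), for 0.2 s.
At the end, for the whole second after the job is handed in: The yellow gauge lies flat and still on the notebook's cover, its centre within 35 mm of the notebook's centre lengthwise and 40 mm crosswise, its length within 17 degrees of the notebook's long side; the blue gauge is within 20 mm of where it lay (x of yellow_gauge in the frame of notebook between -0.035 and 0.035 m and y of yellow_gauge in the frame of notebook between -0.04 and 0.04 m and z of yellow_gauge in the frame of notebook between 0.006 and 0.016 m and angle between the x axis of yellow_gauge and the x axis of notebook, either way round below 0.3 rad and angle between yellow_gauge's own z axis and vertical below 0.08 rad and linear speed of yellow_gauge below 0.02 m/s and distance of blue_gauge from where it was at the start of the episode below 0.02 m); the robot touches nothing.
It fails at once if the blue gauge is moved more than 20 mm (distance of blue_gauge from where it was at the start of the episode above 0.02 m).
It also fails if it takes over 58 s, if anything falls off the work surface, if the arm or the gripper's body presses on something with over 40 N, if the wrist force passes 120 N, or if a joint passes its speed limit or range.

## Working session

There is one attempt and no reset: what is moved stays moved. The work goes in short steps, Python scripts to look and compute and a shell command to move; the robot and the scene stay as the last step left them, time stands still between calls to the robot, and variables do not carry over. Pictures are saved under pics/ and viewed, at most 10 in all, crops included, and the job is handed in when it is done.

```bash
mkdir -p pics
cat > h.py <<'E'
from workcell import bot
import numpy as np, cv2
from scipy.spatial.transform import Rotation as Rn
def px(f,z,u,v):
    K=f["intrinsics"];R=np.array(f["R"]);t=np.array(f["t"])
    d=R.T@np.linalg.inv(K)@[u,v,1];c=-R.T@t
    return c+d*(z-c[2])/d[2]
def proj(f,X):
    p=np.array(f["intrinsics"])@(np.array(f["R"])@np.array(X)+f["t"]);return p[:2]/p[2]
def save(f,n): cv2.imwrite("pics/"+n,cv2.cvtColor(f["img"],cv2.COLOR_RGB2BGR))
E
python3 - <<'E'
from h import *
print(bot.tip_reach, bot.observe())
for n in("scene","top"):
    f=bot.grab_frame(n);save(f,n+".png")
    for q in("yellow_gauge","blue_gauge","chest","notebook"):
        for d in bot.spot_point(q,f): print(n,q,np.round(d["xyz"],3),round(d["conf"],2),proj(f,d["xyz"]).round())
E
```

```text
0.0726 {'clock': 0.0, 'qpos': array([ 1.11684228,  0.5220148 , -0.03635807,  1.59999637,  0.0211823 ,
        1.02109413, -0.11279505]), 'qd': array([-6.70154129e-04, -6.95195638e-04, -2.87396380e-04, -2.51444426e-03,
        1.49045384e-03,  2.50018954e-04,  9.99884279e-05]), 'joint_efforts': array([-2.76995488e-04, -9.27118850e+01,  1.97956301e+00, -3.69945467e+01,
        1.76566100e-02,  8.04714829e-03, -1.91784370e-04]), 'position': array([ 0.23389886, -0.57931119,  0.30332901]), 'tool_rot': array([-3.14046508e+00,  4.99750405e-05,  3.83766180e-01]), 'force': array([-0.57196929,  0.13539568,  0.10835291]), 'moment': array([-0.02083576, -0.0192709 , -0.03368709]), 'finger_force': 0.0, 'grip_width': 0.08530858451674092}
scene yellow_gauge [0.557 0.138 0.206] 0.81 [219. 252.]
scene yellow_gauge [0.369 0.12  0.003] 0.8 [304. 348.]
scene yellow_gauge [ 0.362 -0.054  0.   ] 0.78 [348. 299.]
scene blue_gauge [ 0.55  -0.028  0.208] 0.85 [270. 207.]
scene chest [ 0.547  0.053 -0.004] 0.88 [256. 297.]
scene notebook [ 0.504 -0.301 -0.001] 0.72 [350. 217.]
scene notebook [0.557 0.139 0.205] 0.5 [218. 253.]
top yellow_gauge [0.554 0.136 0.205] 0.87 [202. 183.]
top yellow_gauge [ 0.36  -0.054  0.001] 0.87 [313. 286.]
top yellow_gauge [0.37 0.12 0.  ] 0.73 [230. 283.]
top blue_gauge [ 0.551 -0.026  0.21 ] 0.97 [294. 182.]
top notebook [ 0.507 -0.299 -0.   ] 0.68 [428. 213.]
top notebook [ 0.552 -0.027  0.21 ] 0.47 [295. 182.]
```

View pics/top.png

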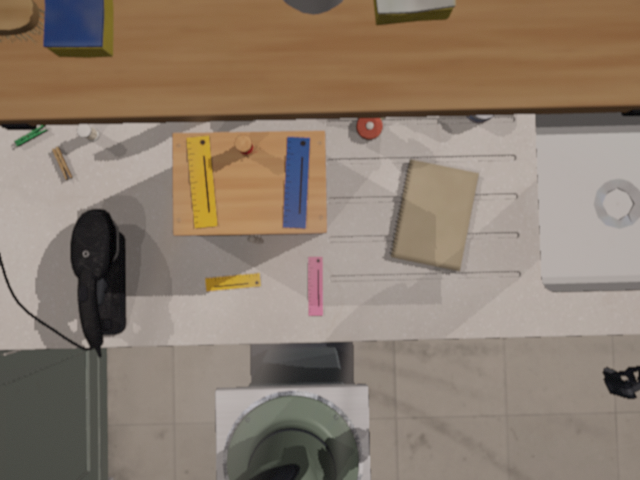

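View pics/scene.png

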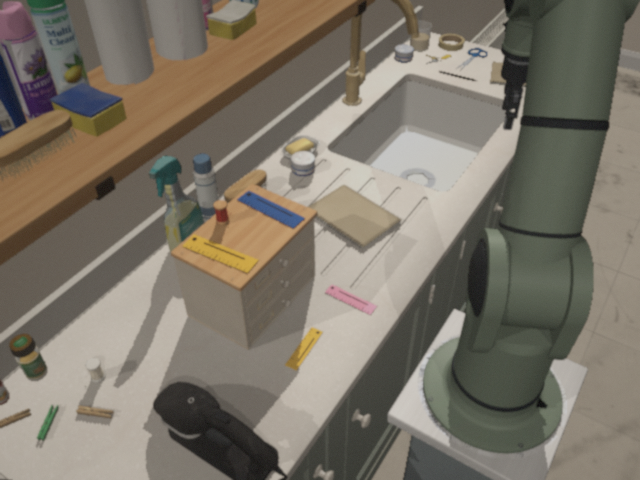

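The candidates in the top picture are the large yellow strip on the chest at (202,183), the small yellow strip at (232,283) on the worktop and the pink strip at (316,286). The large yellow one on the chest fits: it is not pink, it is the larger of the remaining two, and it lies on the chest. I'll measure it and confirm with a crop.

Run:
```python
from h import *
f=bot.grab_frame("top")
def rect(q,z,near):
    for d in bot.trace(q,f):
        m=d["region"].astype(np.uint8); ys,xs=np.nonzero(m)
        if np.hypot(xs.mean()-near[0],ys.mean()-near[1])>25: continue
        c=np.array([px(f,z,u,v)[:2] for u,v in zip(xs,ys)],np.float32)*1000
        r=cv2.minAreaRect(c);print(q,round(d["conf"],2),np.round(r[0]),np.round(r[1]),round(r[2],1)," corners",cv2.boxPoints(r).round().tolist());return
rect("yellow_gauge",.208,(202,183));rect("blue_gauge",.208,(295,182));rect("notebook",.01,(436,215))
rect("chest",.205,(250,183))
print("edge",[px(f,.205,u,235)[:2].round(3) for u in(175,326)], px(f,.205,173,134)[:2].round(3),px(f,.205,326,130)[:2].round(3))
print("cam",-np.array(f["R"]).T@f["t"])
c=f["img"][110:330,150:370];cv2.imwrite("pics/crop.png",cv2.cvtColor(cv2.resize(c,(594,594),interpolation=cv2.INTER_CUBIC),cv2.COLOR_RGB2BGR))
```

```text
yellow_gauge 0.63 [557. 137.] [162.  42.] 4.7  corners [[475.0, 151.0], [478.0, 109.0], [639.0, 123.0], [636.0, 165.0]]
blue_gauge 0.77 [553. -29.] [ 40. 160.] 86.0  corners [[472.0, -43.0], [632.0, -54.0], [634.0, -15.0], [475.0, -3.0]]
notebook 0.65 [ 504. -309.] [152. 213.] 77.2  corners [[383.0, -359.0], [591.0, -407.0], [625.0, -258.0], [416.0, -211.0]]
chest 0.64 [547.  53.] [199. 271.] 0.0  corners [[447.0, 189.0], [447.0, -82.0], [646.0, -82.0], [646.0, 189.0]]
edge [array([0.465, 0.184]), array([ 0.459, -0.079])] [0.642 0.185] [ 0.643 -0.084]
cam [ 0.42226507 -0.05865317  1.21989662]
```

View pics/crop.png

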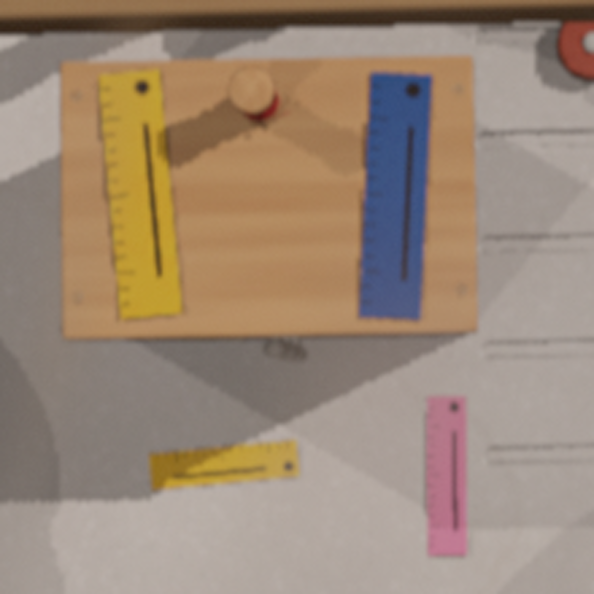

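The crop confirms it: the large yellow strip is on the chest, with its near end about 13 mm behind the front edge. Before moving I'll check how high the rear shelf is and where it starts.

```bash
python3 - <<'E'
from h import *
s=bot.grab_frame("scene");t=bot.grab_frame("top")
P=lambda f:np.array(f["intrinsics"])@np.c_[f["R"],f["t"]]
def tri(a,b):
    X=cv2.triangulatePoints(P(s),P(t),np.array(a,float),np.array(b,float));return (X[:3]/X[3]).ravel().round(3)
print("clip",tri((105,188),(20,125)),"sponge corner front",tri((97,141),(110,53)),tri((212,37),(376,22)))
# top-view shelf edge x as function of height; scene row at edge
for z in(.3,.4,.5,.6):
    a=px(t,z,250,117); print(z,a.round(3),proj(s,a).round())
E
python3 -m jog '[[[0,0,-40,0,0,0.15,0.3],[0,0,-40,0,0,0.15,0],[0,-50,-10,0,0,0,0],[0,-50,0,0,0,0,0],[0,-50,0,0,0,0,0]]]' 20
```

```text
clip [0.6   0.318 0.473] sponge corner front [0.711 0.217 0.457] [ 0.728 -0.13   0.509]
0.3 [0.646 0.04  0.3  ] [210. 175.]
0.4 [0.622 0.029 0.4  ] [217. 135.]
0.5 [0.598 0.018 0.5  ] [225.  90.]
0.6 [0.573 0.007 0.6  ] [234.  39.]
clock: 1.35
position: [0.2212, -0.4292, 0.3938]
tool_rot: [3.141, -0.0, 0.084]
force: [2.4, -0.3, 0.7]
grip_width: 0.0125
finger_force: 0.0
```

```bash
python3 -m jog '[[[40,-20,0,0,0,0,0],[30,-40,0,0,0,0,0],[30,-40,0,0,0,0,0],[30,-40,0,0,0,0,0],[30,-40,0,0,0,0,0]]]' 
python3 -m jog '[[[30,-40,0,0,0,0,0],[30,-40,0,0,0,0,0],[30,-40,0,0,0,0,0],[25,-40,0,0,0,0,0],[0,-45,0,0,0,0,0]]]'
```

```text
clock: 1.85
position: [0.3665, -0.2364, 0.3941]
tool_rot: [3.141, -0.001, 0.083]
force: [1.0, -0.3, 0.4]
grip_width: -0.0
finger_force: 0.0
clock: 2.35
position: [0.4651, -0.0223, 0.3935]
tool_rot: [-3.141, -0.001, 0.084]
force: [-1.0, 0.1, -0.3]
grip_width: -0.0004
finger_force: 0.0
```

```bash
python3 -m jog '[[[0,-45,0,0,0,0,0],[0,-45,0,0,0,0,0],[0,-45,0,0,0,0,0],[10,-22,0,0,0,0,0],[0,0,0,0,0,0,0]]]'
cat >> h.py <<'E'
def wr():
    o=bot.observe();f=bot.grab_frame("wrist");T=np.eye(4);T[:3,:3]=Rn.from_euler("xyz",o["tool_rot"]).as_matrix();T[:3,3]=o["position"]
    C=np.linalg.inv(T@np.array(f["tool_from_camera"]));g=dict(f);g["R"]=C[:3,:3];g["t"]=C[:3,3];return o,f,g
E
python3 - <<'E'
from h import *
o,f,g=wr();save(f,"w1.png")
print(o["position"].round(4),-g["R"].T@g["t"])
for q in("yellow_gauge","blue_gauge","chest"):
    for d in bot.spot_point(q,f): print(q,np.round(d["xyz"],3),round(d["conf"],2))
for d in bot.trace("yellow_gauge",f):
    ys,xs=np.nonzero(d["region"]);c=np.array([px(g,.208,u,v)[:2] for u,v in zip(xs,ys)],np.float32)*1000
    r=cv2.minAreaRect(c);print(np.round(r[0]),np.round(r[1]),r[2],cv2.boxPoints(r).round().tolist())
print("fingertip px",proj(g,o["position"]+[0,0,-.0726]))
E
```

```text
clock: 2.85
position: [0.4603, 0.1362, 0.3938]
tool_rot: [-3.14, -0.001, 0.088]
force: [-0.1, -1.4, -1.4]
grip_width: -0.0005
finger_force: 0.0
[0.4603 0.1362 0.3938] [0.54180983 0.14279983 0.46435593]
yellow_gauge [0.555 0.14  0.21 ] 0.77
yellow_gauge [ 0.359 -0.052 -0.001] 0.73
yellow_gauge [0.372 0.118 0.003] 0.59
blue_gauge [ 0.551 -0.027  0.207] 0.57
[448. 128.] [17. 65.] 5.068001747131348 [[436.0, 160.0], [442.0, 95.0], [459.0, 97.0], [453.0, 161.0]]
[435.  33.] [18. 58.] 88.57926177978516 [[406.0, 25.0], [463.0, 23.0], [464.0, 41.0], [406.0, 42.0]]
fingertip px [315.18002433 316.19370872]
```

View pics/w1.png

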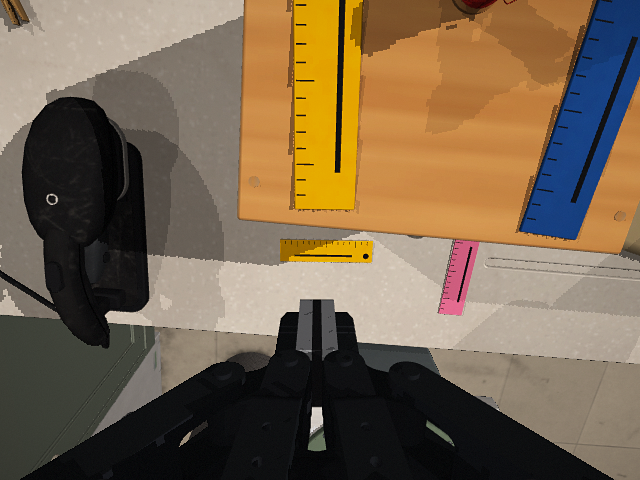

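The wrist view shows the yellow gauge's near end at (295..354, 209) and the chest's front edge running from (242,219) to (615,253). The shut fingertips are at (317,300), in line with the gauge.

```bash
python3 - <<'E'
from h import *
o,f,g=wr()
for n,z,u,v in[("edgeL",.205,240,219),("edgeR",.205,615,254),("edge mid",.205,330,227),("gauge L",.208,295,210),("gauge R",.208,354,211),("tip",.321,317,300)]: print(n,px(g,z,u,v).round(4))
E
python3 -m jog '[[[35,0,40,0,0,0,0],[35,0,30,0,0,0,0],[0,-3,20,0,0,0,0],[0,0,0,0,0,0,0],[0,0,0,0,0,0,0]]]'
```

```text
edgeL [0.4644 0.1837 0.205 ]
edgeR [ 0.4605 -0.0796  0.205 ]
edge mid [0.4638 0.1221 0.205 ]
gauge L [0.4746 0.1467 0.208 ]
gauge R [0.4771 0.1073 0.208 ]
tip [0.4676 0.1316 0.321 ]
clock: 3.65
position: [0.5275, 0.1412, 0.3067]
tool_rot: [3.142, 0.0, 0.083]
force: [-0.1, 0.2, 0.3]
grip_width: -0.0004
finger_force: 0.0
```

```bash
python3 -m jog '[[[4,8,10,0,0,0,0],[0,0,8,0,0,0,0],[0,0,4,0,0,0,0],[0,0,2,0,0,0,0],[0,0,0,0,0,0,0]]]'; python3 -m jog '[[[0,0,1,0,0,0,0],[0,0,0,0,0,0,0]]]'
```

```text
clock: 4.15
position: [0.5322, 0.134, 0.282]
tool_rot: [-3.142, 0.0, 0.084]
force: [0.1, 0.6, 0.5]
grip_width: -0.0001
finger_force: 0.0
clock: 4.35
position: [0.5323, 0.1341, 0.2812]
tool_rot: [-3.142, -0.0, 0.084]
force: [0.0, -0.2, -0.1]
grip_width: -0.0
finger_force: 0.0
```

```bash
for i in 1; do python3 -m jog '[[[0,0,1,0,0,0,0],[0,0,0,0,0,0,0]]]'|grep -E 'pos|force'; python3 -m jog '[[[0,0,1,0,0,0,0],[0,0,0,0,0,0,0]]]'|grep -E 'pos|force'; done
```

```text
position: [0.5324, 0.1341, 0.2807]
force: [-3.2, -0.2, 8.5]
finger_force: 4.5
position: [0.5326, 0.1342, 0.2806]
force: [-6.2, -3.0, 24.0]
finger_force: 12.0
```

```bash
python3 -m jog '[[[0,0,-1,0,0,0,0],[0,0,0,0,0,0,0]]]'|grep -E 'pos|force'; python3 -m jog '[[[-2,0,0,0,0,0,0],[-3,0,0,0,0,0,0],[-4,0,0,0,0,0,0],[-4,0,0,0,0,0,0],[0,0,0,0,0,0,0]]]'|grep -E 'pos|force'
python3 - <<'E'
from h import *
f=bot.grab_frame("top")
for d in bot.spot_point("yellow_gauge",f): print(np.round(d["xyz"],3),round(d["conf"],2))
E
```

```text
position: [0.5325, 0.1341, 0.2807]
force: [-2.3, -1.7, 11.6]
finger_force: 5.6
position: [0.5194, 0.1331, 0.2807]
force: [-2.0, -0.3, 10.4]
finger_force: 5.3
[ 0.36  -0.055  0.005] 0.57
```

```bash
python3 -m jog '[[[-4,0,0,0,0,0,0],[-5,0,0,0,0,0,0],[-5,0,0,0,0,0,0],[-4,0,0,0,0,0,0],[0,0,0,0,0,0,0]]]'|grep -E 'pos|force'
python3 - <<'E'
from h import *
o,f,g=wr();save(f,"w2.png")
for d in bot.spot_point("yellow_gauge",f): print(np.round(d["xyz"],3),round(d["conf"],2))
E
```

```text
position: [0.5014, 0.1316, 0.2807]
force: [-3.3, 0.3, 11.4]
finger_force: 5.6
[0.528 0.139 0.209] 0.93
```

View pics/w2.png

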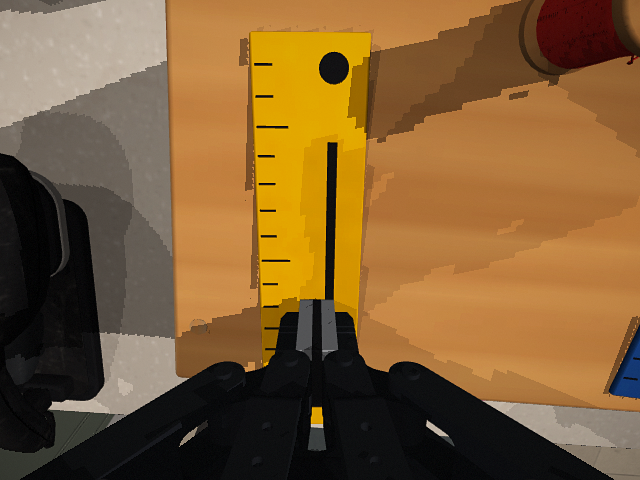

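The wrist view shows the gauge following the fingertip, with its far end at (250..371, 32), still square. I'll slide it about 29 mm more.

```bash
python3 -m jog '[[[-5,0,0,0,0,0,0],[-6,0,0,0,0,0,0],[-6,0,0,0,0,0,0],[-6,0,0,0,0,0,0],[-5,0,0,0,0,0,0]]]'|grep -E 'pos|force'
python3 -m jog '[[[0,0,0,0,0,0,0],[0,0,0,0,0,0,0],[0,0,-5,0,0,0,0],[0,0,-20,0,0,0,0],[0,0,-30,0,0,0,0]]]'|grep -E 'pos|force'
python3 -m jog '[[[-30,0,-30,0,0,0,0.5],[-40,0,-20,0,0,0,1],[-40,0,0,0,0,0,1],[0,0,0,0,0,0,1],[0,0,0,0,0,0,1]]]'|grep -E 'pos|force'
python3 - <<'E'
from h import *
o,f,g=wr();save(f,"w3.png");print(o["position"],o["tool_rot"])
for d in bot.spot_point("yellow_gauge",f): print(np.round(d["xyz"],3),round(d["conf"],2))
E
```

```text
position: [0.4739, 0.1292, 0.2807]
force: [2.2, -0.5, 7.2]
finger_force: 3.7
position: [0.473, 0.1288, 0.3348]
force: [-0.5, -1.0, 0.5]
finger_force: 0.0
position: [0.3637, 0.1197, 0.3857]
force: [0.6, -0.2, 0.1]
finger_force: 0.0
[0.36374839 0.11970535 0.38565284] [ 3.14116401e+00 -1.63752403e-03  8.38009584e-02]
[ 0.359 -0.05  -0.005] 0.97
[0.372 0.114 0.003] 0.94
[0.497 0.133 0.209] 0.83
```

View pics/w3.png

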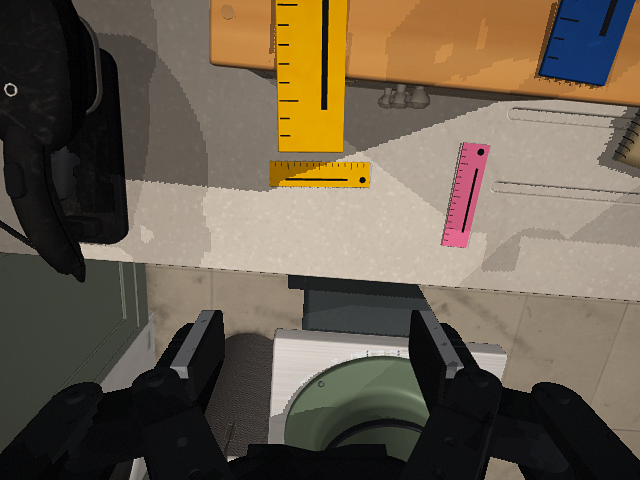

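Run:
```python
from h import *
o,f,g=wr()
a=px(g,.207,278,152);b=px(g,.207,344,152);print(a,b,px(g,.205,300,78))
R=Rn.from_euler("xyz",o["tool_rot"]).as_matrix()
m=(a+b)/2; tgt=m+[.022*np.cos(.084),.022*np.sin(.084),0]; tgt[2]=.258
print(tgt,(R.T@(tgt-o["position"])*1000).round(1))
```

```text
[0.41689895 0.1474839  0.207     ] [0.42031503 0.10678228 0.207     ] [0.46051481 0.13699009 0.205     ]
[0.44052942 0.12897892 0.258     ] [ 76.5  -2.7 127.1]
```

```bash
python3 -m jog '[[[40,-2,20,0,0,0,1],[34,-1,27,0,0,0,1],[0,0,30,0,0,0,1],[0,0,25,0,0,0,1],[0,0,15,0,0,0,1]]]'|grep -E 'pos|force'
python3 -m jog '[[[0,0,8,0,0,0,1],[0,0,0,0,0,0,1],[0,0,0,0,0,0,0.6]]]'|grep -E 'pos|force'
python3 -m jog '[[[0,0,0,0,0,0,0.4],[0,0,0,0,0,0,0.2],[0,0,0,0,0,0,0.2],[0,0,0,0,0,0,0],[0,0,0,0,0,0,0]]]' 40
python3 -m jog '[[[0,0,0,0,0,0,0],[0,0,0,0,0,0,0],[0,0,0,0,0,0,0]]]'
python3 - <<'E'
from h import *
o,f,g=wr();save(f,"w4.png")
E
```

```text
position: [0.4373, 0.1289, 0.2655]
force: [0.5, -0.1, 0.4]
finger_force: 0.0
position: [0.4378, 0.1292, 0.2605]
force: [0.2, -0.5, 0.7]
finger_force: 0.0
clock: 9.1
position: [0.4376, 0.129, 0.2604]
tool_rot: [-3.142, -0.001, 0.084]
force: [0.6, -0.2, 4.4]
grip_width: 0.0388
finger_force: 39.8
clock: 9.4
position: [0.4375, 0.129, 0.2602]
tool_rot: [-3.141, -0.0, 0.084]
force: [1.7, 0.1, 5.7]
grip_width: 0.0385
finger_force: 39.9
```

View pics/w4.png

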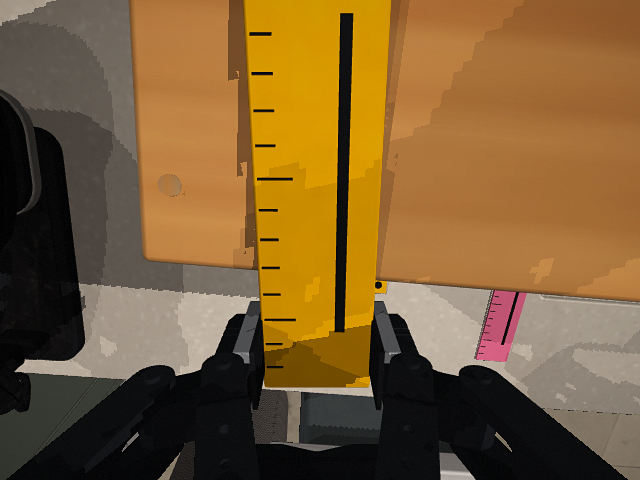

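The wrist view shows the gauge gripped squarely by its long edges, with its end at (265..370, 387). Lifting and carrying now.

```bash
python3 -m jog '[[[0,0,-8,0,0,0,0],[0,0,-15,0,0,0,0],[0,0,-20,0,0,0,0],[0,0,-25,0,0,0,0],[0,0,-25,0,0,0,0]]]' 60
python3 -m jog '[[[0,0,-5,0,0,0,0],[0,0,0,0,0,0,0],[0,15,0,0,0,0.03,0],[0,25,0,0,0,0.06,0],[0,30,0,0,0,0.06,0]]]'
python3 - <<'E'
from h import *
f=bot.grab_frame("scene");save(f,"s2.png")
E
```

```text
clock: 9.95
position: [0.4369, 0.129, 0.3542]
tool_rot: [-3.141, 0.001, 0.084]
force: [-0.3, 0.7, -1.3]
grip_width: 0.0376
finger_force: 60.1
clock: 10.45
position: [0.4394, 0.0578, 0.3571]
tool_rot: [3.141, 0.002, -0.069]
force: [1.5, -0.5, -1.2]
grip_width: 0.0376
finger_force: 60.1
```

View pics/s2.png

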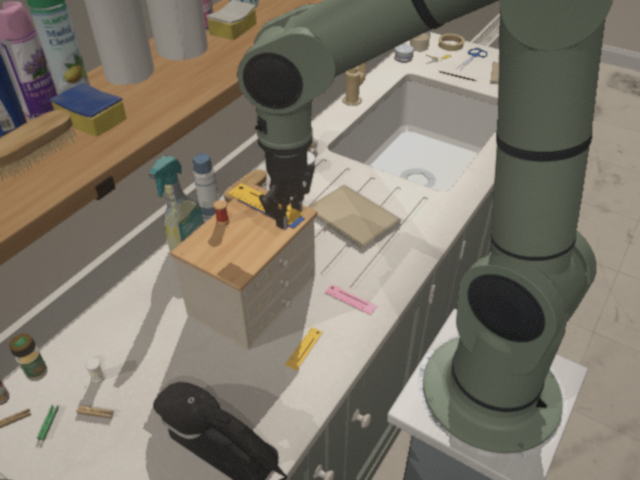

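The scene view shows the gauge held level by the gripper at (265,200), clear of the chest.

```bash
python3 -m jog '[[[5,35,0,0,0,0.08,0],[10,38,0,0,0,0.08,0],[10,38,0,0,0,0,0],[10,38,0,0,0,0,0],[10,38,0,0,0,0,0]]]'|grep -E 'pos|rot|width'
python3 -m jog '[[[10,38,0,0,0,0,0],[10,38,0,0,0,0,0],[10,38,0,0,0,0,0],[7,25,0,0,0,0,0],[0,0,0,0,0,0,0]]]'
python3 - <<'E'
from h import *
f=bot.grab_frame("top");o,w,g=wr();save(w,"w5.png")
for d in bot.spot_point("notebook",f)[:2]+bot.spot_point("notebook",w)[:2]+bot.spot_point("yellow_gauge",w)[:2]: print(np.round(d["xyz"],3),round(d["conf"],2))
E
```

```text
position: [0.4496, -0.1353, 0.3572]
tool_rot: [3.141, 0.002, -0.227]
grip_width: 0.0379
clock: 11.5
position: [0.4538, -0.2808, 0.3565]
tool_rot: [3.141, 0.002, -0.232]
force: [-0.6, 0.5, -1.4]
grip_width: 0.0378
finger_force: 60.3
[ 0.507 -0.302 -0.002] 0.7
[0.372 0.116 0.   ] 0.92
[ 0.363 -0.053 -0.002] 0.91
```

View pics/w5.png

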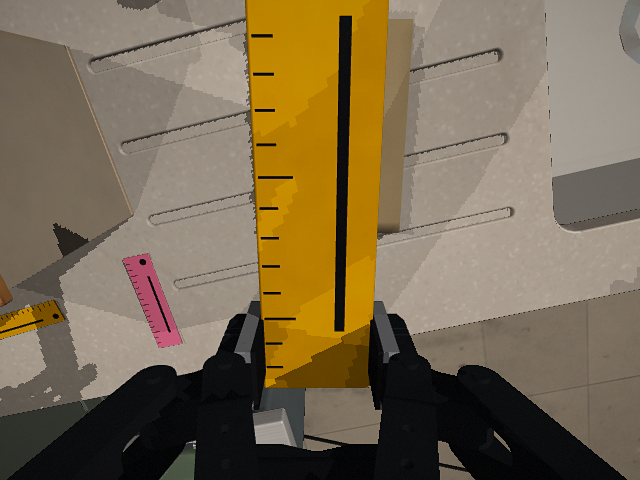

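The wrist view shows the gauge over the notebook and parallel to its right edge at (395, 20..230). Lowering.

```bash
python3 -m jog '[[[-1,11,25,0,0,0,0],[0,0,40,0,0,0,0],[0,0,45,0,0,0,0],[0,0,45,0,0,0,0],[0,0,40,0,0,0,0]]]'|grep -E 'pos|rot|force'
python3 -m jog '[[[0,0,25,0,0,0,0],[0,0,10,0,-0.06,0,0],[0,0,5,0,-0.06,0,0],[0,0,0,0,0,0,0],[0,0,0,0,0,0,0]]]'
```

```text
position: [0.4517, -0.2864, 0.1614]
tool_rot: [-3.141, 0.0, -0.225]
force: [0.9, -1.0, -0.6]
finger_force: 60.3
clock: 12.75
position: [0.4518, -0.2868, 0.1232]
tool_rot: [-3.141, 0.118, -0.225]
force: [-0.3, 0.3, -0.5]
grip_width: 0.0384
finger_force: 60.3
```

```bash
python3 -m jog '[[[4,4,20,0,0,0,0],[0,0,11,0,0,0,0],[0,0,2,0,0,0,0],[0,0,0,0,0,0,0],[0,0,0,0,0,0,0]]]'|grep -E 'pos|rot|force'
python3 -m jog '[[[0,0,2,0,0,0,0],[0,0,0,0,0,0,0]]]'|grep -E 'pos|force'
python3 -m jog '[[[0,0,2,0,0,0,0],[0,0,0,0,0,0,0]]]'|grep -E 'pos|force'
```

```text
position: [0.4509, -0.2911, 0.0905]
tool_rot: [3.141, 0.119, -0.226]
force: [-0.7, -0.7, -1.6]
finger_force: 60.3
position: [0.4506, -0.2911, 0.088]
force: [-0.1, -0.3, -0.2]
finger_force: 60.3
position: [0.4502, -0.291, 0.0857]
force: [0.6, 0.6, -0.5]
finger_force: 60.3
```

```bash
python3 -m jog '[[[0,0,2,0,0,0,0],[0,0,0,0,0,0,0]]]'|grep -E 'pos|force'
python3 -m jog '[[[0,0,1,0,0,0,0],[0,0,0,0,0,0,0]]]'|grep -E 'pos|force'
```

```text
position: [0.4499, -0.2909, 0.0836]
force: [0.2, -0.0, -0.5]
finger_force: 60.3
position: [0.4499, -0.2909, 0.0828]
force: [-0.3, 0.0, -0.9]
finger_force: 60.3
```

```bash
python3 -m jog '[[[0,0,2,0,0,0,0],[0,0,0,0,0,0,0]]]'|grep -E 'pos|force'
python3 -m jog '[[[0,0,1.5,0,0,0,0],[0,0,0,0,0,0,0]]]'|grep -E 'pos|force'
```

```text
position: [0.4499, -0.291, 0.0813]
force: [-1.8, 1.1, 10.3]
finger_force: 65.9
position: [0.4499, -0.291, 0.081]
force: [-4.6, 4.9, 36.6]
finger_force: 79.3
```

Contact. I'll back off a little, open slowly and retreat upward.

```bash
python3 -m jog '[[[0,0,-2.5,0,0,0,0],[0,0,0,0,0,0,0]]]' 20|grep -E 'pos|force'
python3 -m jog '[[[0,0,0,0,0,0,0.55],[0,0,0,0,0,0,0.7],[0,0,0,0,0,0,0.9],[0,0,0,0,0,0,1],[0,0,0,0,0,0,1]]]'
python3 -m jog '[[[0,0,-5,0,0,0,1],[0,0,-15,0,0,0,1],[0,0,-35,0,0,0,1],[0,0,-45,0,0,0,1],[0,0,-45,0,0,0,1]]]'|grep -E 'pos|force'
python3 -m jog '[[[-20,0,-40,0,0,0,1],[-40,0,-20,0,0,0,1],[0,0,0,0,0,0,1],[0,0,0,0,0,0,1]]]'
python3 - <<'E'
from h import *
o,f,g=wr();save(f,"w6.png")
t=bot.grab_frame("top")
for n,p in(("w",f),("t",t)):
  for q in("yellow_gauge","notebook","blue_gauge"):
    for d in bot.spot_point(q,p): print(n,q,np.round(d["xyz"],3),round(d["conf"],2))
E
```

```text
position: [0.45, -0.291, 0.0822]
force: [0.1, -0.9, 0.2]
finger_force: 60.3
clock: 15.15
position: [0.4498, -0.2909, 0.0818]
tool_rot: [-3.142, 0.12, -0.226]
force: [0.0, -0.3, 0.4]
grip_width: 0.0854
finger_force: 0.0
position: [0.4666, -0.2946, 0.2277]
force: [-0.2, 0.0, 1.0]
finger_force: 0.0
clock: 16.05
position: [0.4155, -0.2832, 0.2937]
tool_rot: [3.141, 0.118, -0.227]
force: [-0.0, -0.7, -0.0]
grip_width: 0.0857
finger_force: 0.0
w yellow_gauge [ 0.359 -0.051 -0.003] 0.85
w yellow_gauge [ 0.498 -0.303  0.013] 0.74
t yellow_gauge [ 0.362 -0.057  0.004] 0.91
t yellow_gauge [ 0.371  0.12  -0.001] 0.88
t yellow_gauge [ 0.502 -0.305  0.01 ] 0.8
```

View pics/w6.png

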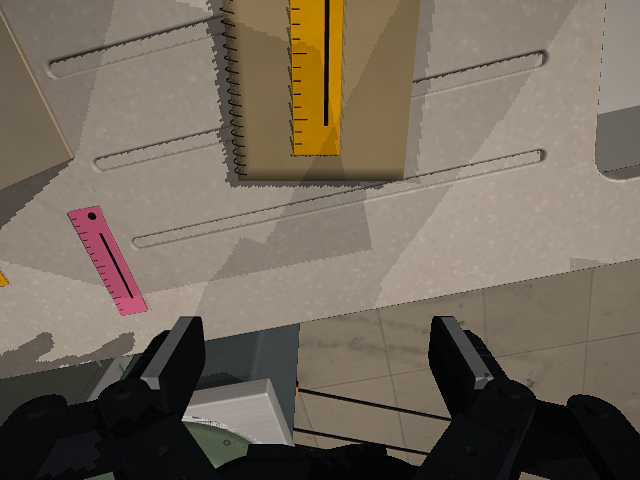

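The wrist view shows the gauge lying flat on the notebook, parallel to it, with its near end at (317,155). It is centred at about (0.50, -0.304), against (0.505, -0.305) for the notebook. The gripper is clear, so I'm handing in.

```bash
python3 -c "
from workcell import bot
print(bot.job_done())"
```

```text
the job is handed in; nothing more can be done
None
```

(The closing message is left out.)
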